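# Space the battens of a slatted screen with a notched gauge

## Robot

A 6-joint arm with a two-finger parallel gripper is mounted at the origin on the work surface. World frame = base frame: x ahead of the robot, y to its left, z up, the work surface at z = 0. Lengths are in mm, angles in rad, forces in N, time in s.
With the tool pointing down it reaches from about 350 to 875 mm from the base axis. Payload 15.5 kg.
Tool frame: the origin (TCP) lies midway between the tips of the shut fingers; the grasp point (between the pads) lies 19 mm behind it; z points along the fingers, y is the line along which they close (so a half turn about z gives the same grasp; the last joint's range is limited). The gripper opens to 85 mm and grips with 20 to 120 N. Pads are 22 mm wide; open, the fingers measure 114 mm over their backs; the gripper's body (76 mm by 85 mm) begins 54 mm behind the grasp point. The pads swing forward as they close: fully open they stand 13 mm farther back than shut.
Start: joints at [1.091, 0.494, 1.345, -0, 1.302, -0.096], TCP at [234.025, 579.533, 205.877] pointing down, gripper open.
Joint ranges: [-2.91, 2.91], [-0.82, 2.16], [0.22, 2.67], [-1.22, 4.37], [0.12, 2.79], [-3.08, 3.08]. Speed limits (rad/s): [1.89, 1.89, 2.57, 3.01, 3.01, 3.01].

## Interface

Orientations are given as a unit quaternion [w, x, y, z].
In Python, from workcell import robot gives the robot as it stands.
- The arm moves only by the tool play_rows, never from a script. Its argument "moves" is a list of rows, each a list of 7 numbers: the shift along the tool's x, y, z in cm, then the turn, a rotation vector about the tool's x, y, z in rad, then the closure, from 0 (fully open) to 1 (shut). A call has 1 to 12 rows; each row shifts and turns the commanded pose from where the row before left it, along the tool's axes as they then stand; what a row does not reach is not made up. A row lasts 1/8 s, in which the tool goes at most 62.5 mm and 10.7 degrees, less where a joint would pass 70% of its speed; a pose out of reach is approached as far as the arm can. A call with a gripper value outside its range is refused whole. The fingers move at their own pace and stop on an object; "force" is the grip in N (left out, the last holds). Time passes only in rows, so rows that do not move let the fingers close. It gives the time, the measured TCP pose, the force, the opening and the grip force at its end, in the units of the state.
- robot.observe(): the state, without advancing time (a new reading comes with each control period).
- robot.snapshot(name): name is "scene" or "side" or "wrist"; returns (picture, depth): 400x640x3 uint8, red, green, blue; 400x640 float32, mm along the optical axis (not along the pixel's ray), 0 where there is no reading.
- robot.camera_info(name): a dict with "mtx" (3x3 intrinsics, pixels), "position" and "orientation" of the camera in the world. Camera axes: x right, y up, looking along -z (the intrinsics and any distortion apply to the point x, -y, -z); pixel columns grow to the right and rows downward; lengths in mm; the calibration is good to about 2 mm. The wrist camera is an equidistant fisheye: a pixel r from the principal point sees the ray r / f radians off the axis. A picture is of the moment at which its call begins: read the wrist's pose just before it. camera_info takes no time and is no camera call; for the wrist camera it gives the pose at the moment of the call.
- robot.finish_job(): hands the job in; it is judged then, once.
The state is a dict: "t": time; "joint_pos": joint angles; "qd": joint speeds; "joint_efforts": joint torques, N m; "tool_pos": TCP position; "tool_rot": TCP orientation; "force": force on the tool from outside, world axes, zero at the start; "ft_torque": the same for the moment, N m; "width": opening from 0.0 (shut) to 1.0 (fully open); "finger_force": force on a finger pad.
Only numpy, scipy, OpenCV 4.12 (cv2) and the standard library are available. Lean on these libraries where they do the work, as an engineer would, in place of code of your own. Each camera call takes 0.05 s, during which the arm holds its last target. There are 200 camera calls.

## Task

Set the three clipped-on battens of the slatted screen to equal gaps with the notched plywood gauge: working outwards from the screwed-down batten, hook the gauge over the next batten and draw it in until the gauge's spacer leg bears on the batten already set, hold it nipped there under light pressure for half a second without shoving that one along or ramming it, then lift the gauge off and step it on to the next. When all three are spaced, stand the gauge on its legs on the bench top, off the board, and leave the other things on the bench where they are.

Things in the scene. Friction and masses are not known exactly. Their poses are not given: they have to be found in the camera images.
- gauge_grip (a point): Centre of the handle of the loose notched plywood gauge (about 160 g), 58 mm above its feet. Handle: a block 34 (x) x 30 (y) x 47 mm high, its underside 23 mm below this point, to be gripped across its y faces. Axes as gauge, which tells its legs. When the gauge sits on a batten this point is 37 mm above the batten's top.
- gauge: The gauge, standing on two legs 21 mm long, 36 mm wide along x, under a bridge 14 mm thick. Spacer leg: 12 mm thick, y -35 to -23 mm; hook leg: 10 mm thick, y 23 to 33 mm; between them a 46 mm notch. Origin: notch centre, at the feet; x along the battens in use, y from spacer leg to hook leg (away from batten 0), z up. Spacer leg and notch are made so that drawing up sets gaps of 18 mm.
- panel: The slatted screen: a dark plywood board 310 x 360 x 12 mm, fixed on the bench, with two aluminium rails along its y at x = -100 and 100 mm (tops 34 mm above the bench); four battens lie across them along panel x, the gauge working between the rails. Origin: centre of the board's underside; x along the battens, y along the row from batten 0 to batten 3, z up.
- batten0: The first batten, at the -y end of the row, screwed to the rails (four screw heads on top) and immovable; more than 25 N from the gauge marks it. Light timber 300 x 40 x 26 mm; origin at the middle of its underside, 34 mm above the bench.
- batten0_top (a point): Middle of the top face of batten 0, 60 mm above the bench; axes as the panel.
- batten1: The second batten, as batten 0 but clipped to the rails: it slides only along panel y, stays parallel, resists with a steady 6 to 10 N (each its own) and stays where it is left. Gaps to start are 24 mm or more. Origin at the middle of its underside. More than 80 N of contact with the gauge marks it.
- batten1_top (a point): Middle of the top face of batten 1, 60 mm above the bench; axes as the panel. Evenly spaced battens have their middles 58 mm apart.
- batten2: The third batten, clipped on like batten 1.
- batten2_top (a point): Middle of the top face of batten 2, as for batten 1.
- batten3: The last batten, at the +y end, clipped on like batten 1.
- batten3_top (a point): Middle of the top face of batten 3, as for batten 1.
- offcut: Bystander: plain plywood block 45 x 90 x 45 mm without notch or handle, loose on the bench to the other side of the board. Origin: centre of its underside.
- tape_roll: Bystander: roll of masking tape, 100 mm across, 24 mm high, lying flat. Origin: centre of its underside.
- clip_tray: Bystander: grey open tray of clips, 110 x 150 x 45 mm. Origin: centre of its underside.
- spare_clip: Bystander: a black clip 34 x 24 x 14 mm lying loose on the board just beyond batten 3. Origin: centre of its underside.
- screwdriver: Bystander: screwdriver lying on the bench on the robot's side of the board.
- paint_brush: Bystander: flat brush lying on the bench on the robot's side of the board.
- paint_can: Bystander: closed paint can, 106 mm across, 125 mm high, beyond the board. Origin: centre of its underside.
Not all that is in view belongs to the job. Leave any orange look-alike of the gauge alone.

How it is judged:
By the outcome, as a careful person would: the job done as asked, in the order asked, and still so for the second after the job is handed in, with the robot touching nothing.
It also fails if it takes over 72 s, if anything falls off the work surface, if the arm or the gripper's body presses on something with over 40 N, if the wrist force passes 120 N, or if a joint passes its speed limit or range.

## Working session

There is one attempt and no reset: what is moved stays moved. The work goes in short steps, Python scripts to look and compute and a tool call to move; the robot and the scene stay as the last step left them, time stands still between calls to the robot, and variables do not carry over. Pictures are saved under pics/ and viewed, at most 10 in all, crops included, and the job is handed in when it is done.

Besides the shell and the picture viewer there is one more tool, called after "Call:" as a command line: name --pt "numbers of a row" for each row, then --argument value for the rest. play_rows: Moves the arm, as the interface text tells. Its arguments: {"type":"object","properties":{"moves":{"type":"array","items":{"type":"array","items":{"type":"number"}}},"force":{"type":"number"}},"required":["moves"]}

```bash
mkdir -p pics; ls; cat > h.py <<'E'
import numpy as np,cv2
from scipy.spatial.transform import Rotation as R
from workcell import robot
def rot(q): return R.from_quat([q[1],q[2],q[3],q[0]])
def cloud(name):
    ci=robot.camera_info(name); im,d=robot.snapshot(name); K=np.array(ci['mtx'])
    v,u=np.mgrid[:400,:640]
    a=(u-K[0,2])/K[0,0]; b=(v-K[1,2])/K[1,1]
    P=np.stack([a*d,-b*d,-d],-1)
    W=rot(ci['orientation']).apply(P.reshape(-1,3)).reshape(400,640,3)+np.array(ci['position'])
    W[d==0]=np.nan
    return im,d,W
def tool(): 
    s=robot.observe(); return np.array(s['tool_pos']),rot(s['tool_rot']),s
E
python3 - <<'E'
from h import *
for n in ['scene','side']:
    im,d,W=cloud(n); np.savez(n,im=im,d=d,W=W)
    cv2.imwrite(f'pics/{n}0.png',cv2.resize(im[:,:,::-1],(800,500)))
    ci=robot.camera_info(n);print(n,ci)
s=robot.observe();print(s)
E
```

```text
pics
scene {'mtx': array([[360.84061729,   0.        , 317.38644352],
       [  0.        , 360.84061729, 196.99407623],
       [  0.        ,   0.        ,   1.        ]]), 'position': array([ 993.58533088,  693.45873471, 1066.15670577]), 'orientation': array([0.28440867, 0.09998809, 0.31510041, 0.89990323])}
side {'mtx': array([[501.34804864,   0.        , 328.44844541],
       [  0.        , 501.34804864, 196.00091537],
       [  0.        ,   0.        ,   1.        ]]), 'position': array([  342.09058759, -1254.21654929,  1048.65208849]), 'orientation': array([ 0.89590546,  0.43649417, -0.0392647 , -0.07269473])}
{'t': 0.1, 'joint_pos': array([ 1.09151401e+00,  4.94137320e-01,  1.34601447e+00,  1.12573381e-05,
        1.30249136e+00, -9.54808127e-02]), 'qd': array([ 0.0002825 , -0.00172302, -0.00032117, -0.0006233 , -0.00051099,
       -0.00072177]), 'joint_efforts': array([-6.14279943e-04, -8.83597827e+01, -3.84553349e+01, -1.57544609e-04,
        5.46741197e-03, -7.82461507e-05]), 'tool_pos': array([233.86502541, 579.2536357 , 205.36830457]), 'tool_rot': array([-1.54081289e-04,  1.90726542e-01,  9.81643067e-01, -5.02168831e-04]), 'force': array([-0.0043591 ,  0.24901223, -0.896447  ]), 'ft_torque': array([ 0.04242241, -0.00162472, -0.00940052]), 'finger_force': 0.0, 'width': 1.0013514909269818}
```

View pics/scene0.png

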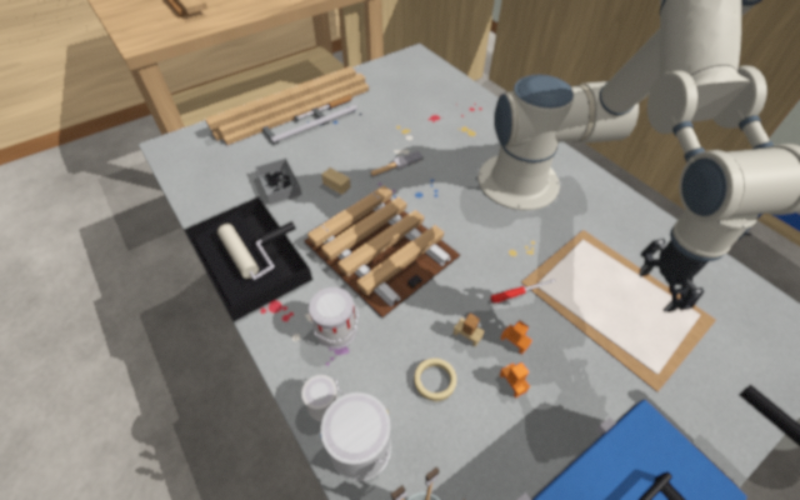

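View pics/side0.png

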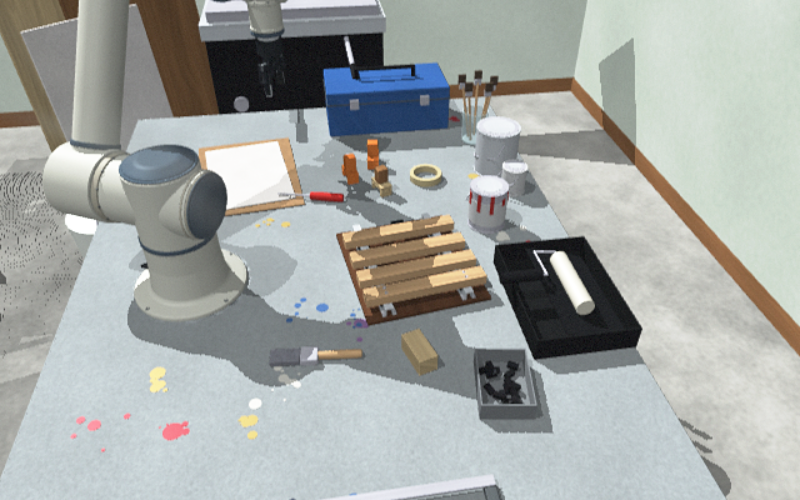

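The scene view shows the plain wood gauge at about (470,328). The orange look-alikes are at (517,335) and (515,378). The battens span (310–440, 190–290), and the spare clip at (415,283) marks the batten 3 end. In the side view batten 0 is the nearest one, so the row runs roughly along world +y.

```bash
python3 - <<'E'
from h import *
for n,(u0,u1,v0,v1) in {'scene':(240,370,140,260),'side':(265,400,165,265)}.items():
    z=np.load(n+'.npz'); W=z['W'][v0:v1,u0:u1].reshape(-1,3)
    W=W[(W[:,2]>52)&(W[:,2]<67)]
    # find yaw maximizing sharpness of the projection histogram
    best=max(np.arange(-.6,.6,.005),key=lambda a:(np.histogram(W@[-np.sin(a),np.cos(a),0],bins=np.arange(-600,800,3))[0].astype(float)**2).sum())
    p=W@[-np.sin(best),np.cos(best),0]; q=W@[np.cos(best),np.sin(best),0]
    print(n,'yaw',best,len(W),'zmed',np.median(W[:,2]))
    h,e=np.histogram(p,bins=np.arange(p.min(),p.max()+4,4)); print(list(zip(e.astype(int),h)))
    ps=np.sort(p); cut=np.where(np.diff(ps)>5)[0]
    for s in np.split(ps,cut+1):
        if len(s)>100:
            m=(p>=s[0])&(p<=s[-1]); t=np.percentile
            print('strip',len(s),t(p[m],[2,50,98]).round(1),t(q[m],[1,99]).round(1),np.median(W[m,2]).round(1))
im=np.load('scene.npz')['im']; g=im[235:315,340:440,::-1]
s=np.load('side.npz')['im'][100:170,260:340,::-1]
cv2.imwrite('pics/g.png',np.hstack([cv2.resize(g,(440,400),interpolation=cv2.INTER_CUBIC),cv2.resize(s,(360,400),interpolation=cv2.INTER_CUBIC)]))
W=np.load('scene.npz')['W']
reg=W[235:300,350:396].reshape(-1,3); 
for lo,hi in[(28,38),(60,95),(76,90)]:
    m=reg[(reg[:,2]>lo)&(reg[:,2]<hi)]; print(lo,hi,len(m),np.nanmin(m,0).round(),np.nanmax(m,0).round(),np.median(m,0).round())
E
```

```text
scene yaw 0.13500000000000068 3143 zmed 61.102490027419094
[(np.int64(-253), np.int64(17)), (np.int64(-249), np.int64(57)), (np.int64(-245), np.int64(62)), (np.int64(-241), np.int64(53)), (np.int64(-237), np.int64(61)), (np.int64(-233), np.int64(63)), (np.int64(-229), np.int64(56)), (np.int64(-225), np.int64(65)), (np.int64(-221), np.int64(71)), (np.int64(-217), np.int64(60)), (np.int64(-213), np.int64(117)), (np.int64(-209), np.int64(18)), (np.int64(-205), np.int64(0)), (np.int64(-201), np.int64(2)), (np.int64(-197), np.int64(1)), (np.int64(-193), np.int64(2)), (np.int64(-189), np.int64(2)), (np.int64(-185), np.int64(17)), (np.int64(-181), np.int64(58)), (np.int64(-177), np.int64(59)), (np.int64(-173), np.int64(69)), (np.int64(-169), np.int64(64)), (np.int64(-165), np.int64(68)), (np.int64(-161), np.int64(67)), (np.int64(-157), np.int64(73)), (np.int64(-153), np.int64(72)), (np.int64(-149), np.int64(92)), (np.int64(-145), np.int64(111)), (np.int64(-141), np.int64(19)), (np.int64(-137), np.int64(0)), (np.int64(-133), np.int64(0)), (np.int64(-129), np.int64(0)), (np.int64(-125), np.in
[... 3767 characters left out ...]
(-3), np.int64(66)), (np.int64(0), np.int64(73)), (np.int64(4), np.int64(72)), (np.int64(8), np.int64(60)), (np.int64(12), np.int64(52)), (np.int64(16), np.int64(22)), (np.int64(20), np.int64(6)), (np.int64(24), np.int64(2)), (np.int64(28), np.int64(1)), (np.int64(32), np.int64(2)), (np.int64(36), np.int64(1))]
strip 1047 [-252.9 -234.5 -211.2] [393.1 687.9] 58.9
strip 978 [-184.8 -166.1 -142.4] [393.5 759.2] 59.0
strip 866 [-109.9  -90.7  -66.2] [393.2 688.2] 59.1
strip 870 [-26.5  -8.3  17.9] [393.5 813.4] 59.0
28 38 128 [499. 309.  28.] [635. 412.  38.] [531. 359.  35.]
60 95 127 [506. 328.  61.] [544. 364.  88.] [529. 349.  82.]
76 90 99 [506. 328.  76.] [543. 364.  88.] [526. 347.  82.]
```

View pics/g.png

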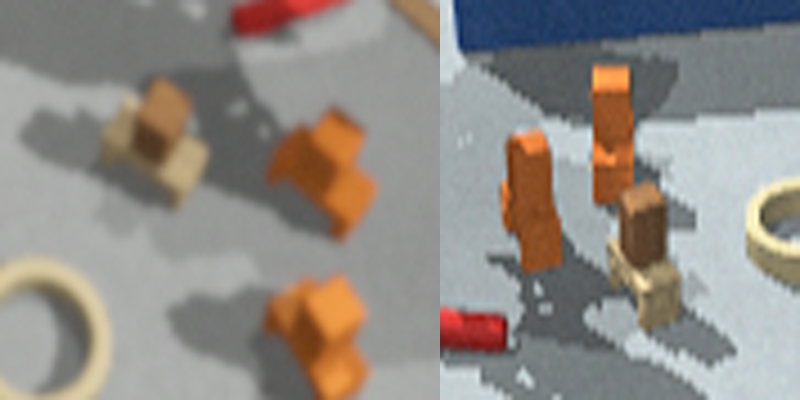

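The crops show the wood gauge at left/below-centre, with a brown handle on a pale bridge running diagonally. The two orange look-alikes are separate. The legs can't be told apart at this resolution, so I'll use the wrist camera.

```bash
python3 - <<'E'
from h import *
for n in ['scene','side']:
    W=np.load(n+'.npz')['W'].reshape(-1,3)
    W=W[np.hypot(W[:,0]-526,W[:,1]-347)<55]
    for lo,hi in[(12,40),(29,40),(74,92)]:
        m=W[(W[:,2]>lo)&(W[:,2]<hi)][:,:2].astype(np.float32)
        r=cv2.minAreaRect(m); c=np.cov(m.T); w,v=np.linalg.eigh(c)
        print(n,lo,len(m),r,'major',np.degrees(np.arctan2(v[1,1],v[0,1])).round(1),m.mean(0))
p,Rt,s=tool(); ci=robot.camera_info('wrist'); print(ci['mtx'])
print('cam in tool',Rt.inv().apply(np.array(ci['position'])-p), (Rt.inv()*rot(ci['orientation'])).as_matrix().round(3))
print('tool to gauge',Rt.inv().apply(np.array([526,347,200])-p),Rt.as_matrix().round(3))
E
```

```text
scene 12 174 ((524.7246704101562, 345.4053039550781), (37.61005783081055, 68.05081939697266), 19.189477920532227) major 113.6 [529.34735 350.12842]
scene 29 139 ((524.7246704101562, 345.4053039550781), (37.61005783081055, 68.05081939697266), 19.189477920532227) major 111.6 [527.69525 349.45886]
scene 74 104 ((524.21337890625, 346.34881591796875), (35.78410339355469, 29.582414627075195), 20.617868423461914) major -159.7 [526.1297  347.61862]
side 12 124 ((525.7930908203125, 341.4507751464844), (39.48112106323242, 75.36653900146484), 18.29383087158203) major 127.4 [525.4099  327.83963]
side 29 67 ((525.9125366210938, 341.4122314453125), (39.46500015258789, 70.02494049072266), 18.10183334350586) major 128.1 [524.802  330.9528]
side 74 51 ((525.2664794921875, 343.9716491699219), (38.28803634643555, 33.431800842285156), 82.68759155273438) major 176.3 [524.50055 341.02722]
[[309.70691629   0.         311.29672165]
 [  0.         309.70691629 196.32245408]
 [  0.           0.           1.        ]]
cam in tool [  79.4668517    -1.50850846 -168.31304469] [[-0.001  0.952  0.306]
 [ 1.     0.     0.002]
 [ 0.002  0.306 -0.952]]
tool to gauge [-357.84938391 -105.96058623    5.439298  ] [[-0.927  0.374 -0.   ]
 [ 0.374  0.927 -0.001]
 [ 0.    -0.001 -1.   ]]
```

Call:
play_rows --pt "-3.54 -2.2 0.69 0 0 0 0" --pt "-3.54 -2.2 0.69 0 0 0 0" --pt "-3.54 -2.2 0.69 0 0 0 0" --pt "-3.54 -2.2 0.69 0 0 0 0" --pt "-3.54 -2.2 0.69 0 0 0 0" --pt "-3.54 -2.2 0.69 0 0 0 0" --pt "-3.54 -2.2 0.69 0 0 0 0" --pt "-3.54 -2.2 0.69 0 0 0 0" --pt "0 0 0 0 0 -0.181 0" --pt "0 0 0 0 0 -0.181 0" --pt "0 0 0 0 0 -0.181 0" --pt "0 0 0 0 0 -0.181 0"

```text
t: 1.6
tool_pos: [430.6, 310.1, 150.4]
tool_rot: [-0.0, -0.172, 0.985, -0.0]
force: [-0.5, 0.5, 0.9]
width: 1.001
finger_force: 0.0
```

```bash
cat >> h.py <<'E'
def wproj(P,ci):  # world -> wrist fisheye pixel
    K=np.array(ci['mtx']); c=rot(ci['orientation']).inv().apply(np.atleast_2d(P)-np.array(ci['position']))
    x,y,z=c[:,0],-c[:,1],-c[:,2]; r=np.hypot(x,y); th=np.arctan2(r,z)
    return np.stack([K[0,2]+K[0,0]*th*x/r,K[1,2]+K[1,1]*th*y/r],-1)
def wray(uv,ci):
    K=np.array(ci['mtx']); a=(np.atleast_2d(uv)-[K[0,2],K[1,2]])/K[0,0]; th=np.linalg.norm(a,axis=1)
    s=np.sinc(th/np.pi)[:,None]*a; d=np.c_[s[:,0],-s[:,1],-np.cos(th)]
    return np.array(ci['position']),rot(ci['orientation']).apply(d)
def on_plane(uv,ci,h):
    o,d=wray(uv,ci); return o+d*((h-o[2])/d[:,2])[:,None]
E
python3 - <<'E'
from h import *
p,Rt,s=tool(); print(p,Rt.as_matrix().round(3),s['joint_pos'].round(2))
ci=robot.camera_info('wrist'); im,d=robot.snapshot('wrist'); np.savez('w1',im=im,d=d)
import pickle; pickle.dump(ci,open('w1.pkl','wb'))
c=wproj([[525,344,30]],ci)[0]; print(c)
u,v=(int(np.clip(c[0],75,565)),int(np.clip(c[1],50,350)))
cr=im[v-50:v+50,u-66:u+67,::-1]; print('crop origin',u-66,v-50)
cv2.imwrite('pics/w1.png',cv2.resize(cr,(798,600),interpolation=cv2.INTER_CUBIC))
E
```

```text
[430.56100549 310.12313123 150.42525687] [[-0.941 -0.339 -0.001]
 [-0.339  0.941 -0.   ]
 [ 0.001 -0.    -1.   ]] [ 0.51  0.43  1.65 -0.    1.07 -1.41]
[311.92399236 273.50083997]
crop origin 245 223
```

View pics/w1.png

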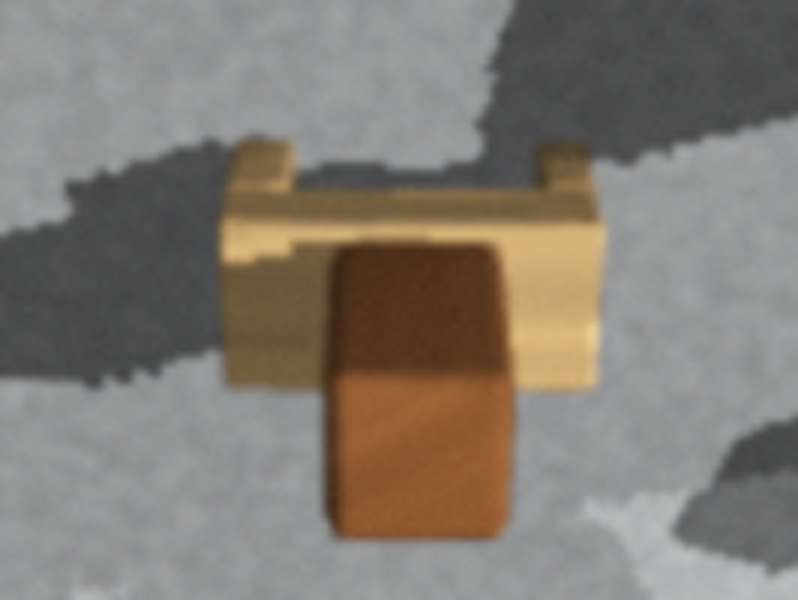

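The gauge is seen end-on. The left leg's foot (235–293) is wider than the right's (541–588), and the bridge overhangs the handle more on the left (110 px against 90). So the spacer leg is on the tool −y side, and gauge +y is along tool +y. The bridge top corners are near (222,224), (605,224), (598,386) and (228,386).

```bash
python3 - <<'E'
from h import *
import pickle; ci=pickle.load(open('w1.pkl','rb'))
px=lambda a:np.array(a)/6.0+[245-.42,223-.42]
B=on_plane(px([(222,224),(605,224),(598,386),(228,386)]),ci,35)
H=on_plane(px([(332,376),(514,376),(506,538),(335,538)]),ci,81.5)
F=on_plane(px([(235,145),(293,145),(541,145),(588,145)]),ci,0)
Rt=np.array([[-.941,-.339],[-.339,.941]])
for n,P in(('bridge',B),('handle',H),('feet',F)):
    q=P[:,:2]; t=(q-[430.56,310.12])@Rt; print(n,q.mean(0).round(1),'tool xy',t.round(1).tolist())
for e in((0,1),(3,2)):
    for P in(B,H): d=P[e[1]]-P[e[0]];print(np.degrees(np.arctan2(d[1],d[0])).round(1),np.linalg.norm(d[:2]).round(1))
E
```

```text
bridge [522.2 344.7] tool xy [[-80.6, -32.0], [-80.7, 35.0], [-115.2, 35.4], [-115.2, -32.4]]
handle [521.1 345.5] tool xy [[-81.1, -11.1], [-81.1, 16.6], [-113.4, 16.3], [-113.3, -11.3]]
feet [507.8 339.9] tool xy [[-82.9, -32.7], [-82.8, -21.5], [-82.8, 26.2], [-82.9, 35.3]]
109.8 67.0
109.7 27.7
109.7 67.8
109.7 27.5
```

Call:
play_rows --pt "-4.9 0.12 0 0 0 0 0" --pt "-4.9 0.13 0 0 0 0 0" --pt "0 0 3 0 0 0 0" --pt "0 0 3 0 0 0 0" --pt "0 0 3 0 0 0 0" --pt "0 0 1.75 0 0 0 0" --pt "0 0 0 0 0 0 1" --pt "0 0 0 0 0 0 1" --pt "0 0 0 0 0 0 1" --pt "0 0 0 0 0 0 1" --pt "0 0 0 0 0 0 1" --pt "0 0 0 0 0 0 1" --force 80

```text
t: 3.15
tool_pos: [522.9, 345.9, 44.5]
tool_rot: [0.001, -0.169, 0.986, 0.0]
force: [-2.1, 1.0, 7.4]
width: 0.322
finger_force: 79.2
```

Call:
play_rows --pt "0 0 -3.5 0 0 0 1" --pt "0 0 -3.5 0 0 0.1025 1" --pt "0 0 -3.5 0 0 0.1025 1" --pt "0.295 -5.43 0 0 0 0 1" --pt "0.295 -5.43 0 0 0 0 1" --pt "0.295 -5.43 0 0 0 0 1" --pt "0.295 -5.43 0 0 0 0 1" --pt "0.295 -5.43 0 0 0 0 1" --pt "0.295 -5.43 0 0 0 0 1" --pt "0.295 -5.43 0 0 0 0 1" --pt "0.295 -5.43 0 0 0 0 1" --pt "0 0 0 0 0 0 1"

```text
t: 4.65
tool_pos: [557.9, -91.8, 148.8]
tool_rot: [0.001, -0.065, 0.998, -0.001]
force: [-0.2, 0.4, -1.5]
width: 0.323
finger_force: 80.2
```

```bash
python3 - <<'E'
from h import *
import pickle
p,Rt,s=tool(); ci=robot.camera_info('wrist'); im,d=robot.snapshot('wrist')
pickle.dump((p,Rt.as_matrix(),ci,im,d),open('w2.pkl','wb'))
print(p,Rt.as_matrix().round(4),s['width'],s['force'])
cv2.imwrite('pics/w2.png',cv2.resize(im[80:380,120:520,::-1],(800,600),interpolation=cv2.INTER_CUBIC))
E
```

```text
[557.89618298 -91.82770591 148.7600005 ] [[-0.9914 -0.1307  0.0014]
 [-0.1307  0.9914 -0.001 ]
 [-0.0013 -0.0012 -1.    ]] 0.3228889032203484 [-0.19222391  0.44435235 -1.49254814]
```

View pics/w2.png

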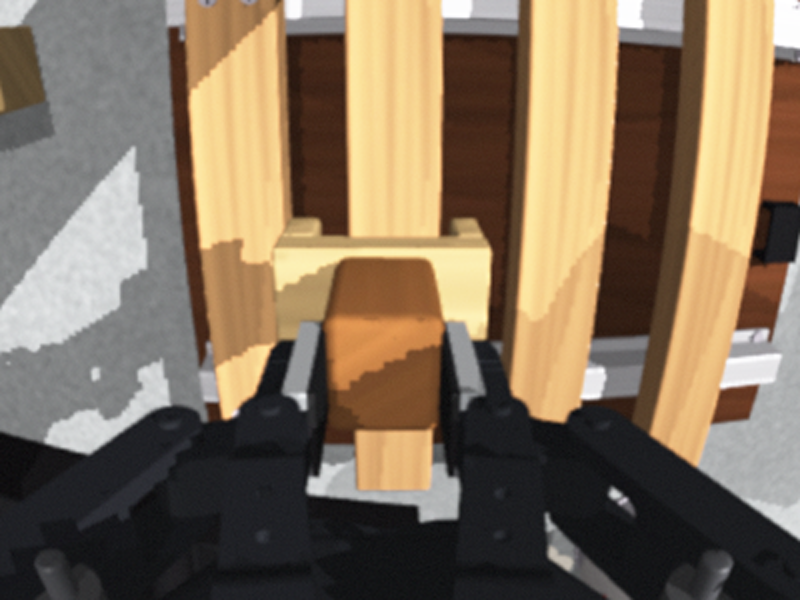

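The wrist view shows the gauge held square over batten 1. Batten 1's top face spans columns 347–442 at row 100, and the feet are at (290–321, 222) and (453–479, 222). Batten 0 is at left, battens 2 and 3 at right, and the spare clip at (780,235).

```bash
cat >> h.py <<'E'
def meas(f,rows,feet,o=(120,80),k=2.0):
    import pickle
    p,M,ci,im,d=pickle.load(open(f,'rb'))
    px=lambda a:np.array(a,float)/k+[o[0]-.25,o[1]-.25]
    t=lambda uv,h:((on_plane(px(uv),ci,h)-p)@M)[:,:2].round(1)
    for v,us in rows: print('row',v,t([(u,v) for u in us],60).tolist())
    print('feet',t(feet,p[2]-44.5).tolist())
E
python3 - <<'E'
from h import *
import pickle
meas('w2.pkl',[(40,[189,287,347,442,705-175,618]),(100,[193,288,347,442,531,617,705,768]),(200,[201,290,349,441,527,610])],[(290,221),(321,221),(453,221),(479,221)])
p,M,ci,im,d=pickle.load(open('w2.pkl','rb'))
# edges by colour along rows 'v' of original image
for v in (110,130,150,175):
    g=cv2.GaussianBlur(im,(3,3),0)[v,205:460].astype(float).sum(1); e=np.gradient(g)
    k=[i for i in range(2,len(e)-2) if abs(e[i])>45 and abs(e[i])==abs(e[i-2:i+3]).max()]
    uv=np.array([(205+i,v) for i in k],float)
    t=((on_plane(uv,ci,60)-p)@M); print(v,[(int(u),int(e[i]),round(y,1)) for (u,_),i,y in zip(uv,k,t[:,1])], t[0,0].round())
E
```

```text
row 40 [[83.3, -82.9], [81.2, -40.6], [80.6, -15.8], [80.8, 23.0], [82.0, 59.9], [84.4, 99.3]]
row 100 [[57.4, -82.2], [56.0, -40.7], [55.6, -16.0], [55.7, 23.3], [56.6, 61.2], [58.3, 100.2], [61.0, 144.6], [63.8, 180.7]]
row 200 [[13.1, -81.6], [12.8, -41.4], [12.7, -15.8], [12.7, 23.8], [12.9, 61.7], [13.3, 100.6]]
feet [[16.5, -34.7], [16.5, -23.4], [16.5, 24.1], [16.5, 33.6]]
110 [(213, 92, np.float64(-84.4)), (259, -72, np.float64(-44.4)), (263, -84, np.float64(-41.0)), (293, 142, np.float64(-16.1)), (341, -164, np.float64(23.3)), (385, 122, np.float64(60.4)), (428, -153, np.float64(99.0))] 75.0
130 [(214, 154, np.float64(-84.3)), (259, -69, np.float64(-44.8)), (263, -83, np.float64(-41.4)), (293, 152, np.float64(-16.3)), (341, -141, np.float64(23.5)), (384, 126, np.float64(60.1)), (428, -152, np.float64(100.0))] 57.0
150 [(207, -93, np.float64(-91.9)), (215, 163, np.float64(-84.4)), (260, -67, np.float64(-44.5)), (264, -94, np.float64(-41.0)), (293, 142, np.float64(-16.5)), (340, -149, np.float64(23.0)), (383, 120, np.float64(60.0)), (426, -151, np.float64(99.3))] 40.0
175 [(209, -79, np.float64(-91.8)), (217, 155, np.float64(-84.3)), (261, -69, np.float64(-44.5)), (265, -93, np.float64(-41.0)), (294, 151, np.float64(-15.9)), (340, -154, np.float64(23.4)), (382, 123, np.float64(60.3)), (424, -154, np.float64(99.4))] 18.0
```

Call:
play_rows --pt "0 0.33 0 0 0 0 1" --pt "0 0 0 0 0 0 1" --pt "0 0 1.5 0 0 0 1" --pt "0 0 1.5 0 0 0 1" --pt "0 0 1.2 0 0 0 1" --pt "0 0 0.8 0 0 0 1" --pt "0 0 0.6 0 0 0 1" --pt "0 0 0.5 0 0 0 1" --pt "0 0 0.2 0 0 0 1" --pt "0 0 0 0 0 0 1" --pt "0 0 0 0 0 0 1"

```text
t: 6.08
tool_pos: [557.1, -85.0, 85.4]
tool_rot: [0.0, -0.068, 0.998, -0.0]
force: [-0.4, -0.1, -1.8]
width: 0.326
finger_force: 80.3
```

Call:
play_rows --pt "0 -0.2 0 0 0 0 1" --pt "0 -0.2 0 0 0 0 1" --pt "0 -0.2 0 0 0 0 1" --pt "0 -0.2 0 0 0 0 1" --pt "0 -0.2 0 0 0 0 1" --pt "0 -0.1 0 0 0 0 1" --pt "0 0 0 0 0 0 1" --pt "0 0 0 0 0 0 1"

```text
t: 7.08
tool_pos: [558.2, -95.1, 85.1]
tool_rot: [-0.0, -0.067, 0.998, 0.001]
force: [1.3, 6.6, -1.2]
width: 0.322
finger_force: 80.6
```

```bash
cat >> h.py <<'E'
def edges(rows=(90,105,120,135,150),lo=150,hi=520):
    p,Rt,s=tool(); ci=robot.camera_info('wrist'); im,d=robot.snapshot('wrist'); M=Rt.as_matrix()
    print('p',p.round(2),'az',np.degrees(np.arctan2(M[1,1],M[0,1])).round(2),'F',np.round(s['force'],1),'F tool',Rt.inv().apply(s['force']).round(1))
    for v in rows:
        g=cv2.GaussianBlur(im,(3,3),0)[v,lo:hi].astype(float).sum(1); e=np.gradient(g)
        k=[i for i in range(2,len(e)-2) if abs(e[i])>55 and abs(e[i])==abs(e[i-2:i+3]).max()]
        uv=np.array([(lo+i,v) for i in k],float); t=(on_plane(uv,ci,60)-p)@M
        print(v,'x',t[0,0].round(),[('+' if e[i]>0 else '-')+f'{y:.1f}' for i,y in zip(k,t[:,1]) if -110<y<200])
    return im
E
python3 -c "
from h import *
edges()"
```

```text
p [558.24 -95.14  85.07] az 97.73 F [ 1.3  6.6 -1.2] F tool [-2.1  6.4  1.2]
90 x 87.0 ['+-37.1', '+-15.9', '-22.8', '-56.1', '+64.2', '-130.4']
105 x 81.0 ['--85.3', '+-81.0', '+-44.4', '--41.2', '--37.3', '+-16.6', '-22.9', '+63.8', '-102.5', '+146.9']
120 x 71.0 ['--85.1', '+-81.5', '+-80.8', '+-53.2', '--41.4', '--36.9', '+-16.7', '-23.1', '+63.5', '-102.4', '+146.9']
135 x 61.0 ['--85.1', '+-80.7', '+-64.5', '--41.1', '--37.2', '+-16.9', '-22.6', '+64.0', '-102.5', '+146.2']
150 x 51.0 ['--85.2', '+-80.8', '--41.5', '--36.9', '+-16.4', '-22.8', '+64.0', '-102.7', '+146.8']
```

Call:
play_rows --pt "0 -0.1 0 0 0 0 1" --pt "0 -0.1 0 0 0 0 1" --pt "0 -0.1 0 0 0 0 1" --pt "0 -0.1 0 0 0 0 1" --pt "0 -0.1 0 0 0 0 1" --pt "0 -0.05 0 0 0 0 1" --pt "0 0 0 0 0 0 1"

```text
t: 8.0
tool_pos: [559.0, -100.5, 85.1]
tool_rot: [-0.0, -0.067, 0.998, 0.001]
force: [0.4, 8.4, -1.0]
width: 0.327
finger_force: 80.6
```

Call:
play_rows --pt "0 -0.04 0 0 0 0 1" --pt "0 -0.04 0 0 0 0 1" --pt "0 0 0 0 0 0 1"

```text
t: 8.38
tool_pos: [559.0, -101.3, 85.0]
tool_rot: [-0.0, -0.067, 0.998, 0.001]
force: [0.6, 8.2, -0.5]
width: 0.33
finger_force: 80.6
```

Call:
play_rows --pt "0 -0.04 0 0 0 0 1" --pt "0 -0.02 0 0 0 0 1" --pt "0 0 0 0 0 0 1"

```text
t: 8.75
tool_pos: [559.0, -101.5, 85.0]
tool_rot: [-0.0, -0.067, 0.998, 0.001]
force: [-0.9, 11.5, 0.8]
width: 0.328
finger_force: 80.7
```

Call:
play_rows --pt "0 -0.04 0 0 0 0 1" --pt "0 0 0 0 0 0 1"

```text
t: 9.0
tool_pos: [559.0, -101.6, 85.0]
tool_rot: [-0.0, -0.067, 0.998, 0.001]
force: [0.2, 13.0, 0.6]
width: 0.323
finger_force: 80.8
```

Call:
play_rows --pt "0 -0.05 0 0 0 0 1" --pt "0 0 0 0 0 0 1" --pt "0 0 0 0 0 0 1" --pt "0 0 0 0 0 0 1" --pt "0 0 0 0 0 0 1" --pt "0 0 0 0 0 0 1" --pt "0 0 0 0 0 0 1"

```text
t: 9.88
tool_pos: [558.9, -101.7, 85.0]
tool_rot: [-0.0, -0.067, 0.998, 0.002]
force: [0.0, 17.7, 0.5]
width: 0.326
finger_force: 80.9
```

```bash
python3 -c "
from h import *
edges((105,120,135))"
```

```text
p [ 558.93 -101.69   85.  ] az 97.73 F [ 0.  17.7  0.5] F tool [-2.4 17.6 -0.5]
105 x 80.0 ['--80.2', '+-74.5', '+-39.2', '--34.7', '--31.6', '+-16.6', '-22.9', '+70.1', '-109.0', '-133.0']
120 x 70.0 ['--80.0', '+-74.3', '+-46.6', '--35.0', '--31.8', '+-16.7', '-23.1', '+70.5', '-108.9']
135 x 60.0 ['--79.9', '+-74.9', '+-74.2', '--34.6', '--31.4', '+-16.2', '-23.3', '+70.4', '-109.0']
```

Call:
play_rows --pt "0 0.15 0 0 0 0 1" --pt "0 0.15 0 0 0 0 1" --pt "0 0.15 0 0 0 0 1" --pt "0 0 -0.5 0 0 0 1" --pt "0 0 -1.5 0 0 0 1" --pt "0 0 -2 0 0 0 1" --pt "0 2 -1 0 0 0 1" --pt "0 2.8 0 0 0 0 1" --pt "0 2.6 0 0 0 0 1" --pt "0 1.3 0 0 0 0 1" --pt "0 0 0 0 0 0 1" --pt "0 0 0 0 0 0 1"

```text
t: 11.42
tool_pos: [547.4, -13.5, 135.2]
tool_rot: [0.0, -0.067, 0.998, -0.0]
force: [0.7, -0.2, -2.4]
width: 0.322
finger_force: 80.7
```

```bash
python3 -c "
from h import *
edges((105,120,135,150))"
```

```text
p [547.4  -13.46 135.25] az 97.74 F [ 0.7 -0.2 -2.4] F tool [-0.7 -0.3  2.4]
105 x 82.0 ['+-105.5', '--65.5', '--59.8', '+-18.4', '-21.2', '+64.5', '-103.5', '-138.3', '+141.4']
120 x 69.0 ['+-105.2', '--66.0', '--60.1', '+-18.5', '-20.6', '+64.9', '-103.3', '+142.3']
135 x 57.0 ['+-105.2', '--65.6', '--59.8', '+-18.7', '-20.7', '+64.6', '-103.2', '+141.4']
150 x 44.0 ['+-105.3', '--65.4', '--60.4', '+-18.8', '-20.9', '+64.4', '-103.3', '+141.8']
```

Call:
play_rows --pt "0 0.09 0.8 0 0 0 1" --pt "0 0 1.2 0 0 0 1" --pt "0 0 1.2 0 0 0 1" --pt "0 0 0.9 0 0 0 1" --pt "0 0 0.6 0 0 0 1" --pt "0 0 0.3 0 0 0 1" --pt "0 0 0 0 0 0 1" --pt "0 0 0 0 0 0 1"

```text
t: 12.48
tool_pos: [547.3, -12.1, 85.5]
tool_rot: [0.0, -0.068, 0.998, -0.0]
force: [-0.1, 0.1, -1.2]
width: 0.328
finger_force: 80.7
```

Call:
play_rows --pt "0 -0.1 0 0 0 0 1" --pt "0 -0.2 0 0 0 0 1" --pt "0 -0.2 0 0 0 0 1" --pt "0 -0.3 0 0 0 0 1" --pt "0 -0.3 0 0 0 0 1" --pt "0 -0.3 0 0 0 0 1" --pt "0 -0.3 0 0 0 0 1" --pt "0 -0.3 0 0 0 0 1" --pt "0 -0.3 0 0 0 0 1" --pt "0 -0.3 0 0 0 0 1" --pt "0 -0.1 0 0 0 0 1" --pt "0 0 0 0 0 0 1"

```text
t: 13.98
tool_pos: [550.5, -38.1, 85.1]
tool_rot: [-0.0, -0.067, 0.998, 0.001]
force: [0.2, 8.8, -1.8]
width: 0.327
finger_force: 80.8
```

```bash
python3 -c "
from h import *
edges((105,120,135))"
```

```text
p [550.53 -38.09  85.14] az 97.72 F [ 0.2  8.8 -1.8] F tool [-1.4  8.7  1.8]
105 x 81.0 ['+-92.7', '--89.0', '+-80.2', '--41.1', '--36.7', '+-16.6', '-23.0', '+89.6', '-128.5']
120 x 72.0 ['+-104.9', '--98.7', '--89.6', '+-80.0', '--40.7', '--36.9', '+-16.7', '-22.5', '+89.4', '-128.4']
135 x 61.0 ['--98.7', '--88.8', '+-80.7', '--41.1', '--36.5', '+-16.2', '-22.7', '+89.4', '-127.8']
```

Call:
play_rows --pt "0 -0.1 0 0 0 0 1" --pt "0 -0.1 0 0 0 0 1" --pt "0 -0.1 0 0 0 0 1" --pt "0 -0.1 0 0 0 0 1" --pt "0 -0.1 0 0 0 0 1" --pt "0 -0.03 0 0 0 0 1" --pt "0 0 0 0 0 0 1"

```text
t: 14.9
tool_pos: [551.2, -43.2, 85.2]
tool_rot: [-0.0, -0.067, 0.998, 0.001]
force: [0.3, 9.9, -1.1]
width: 0.324
finger_force: 80.8
```

Call:
play_rows --pt "0 -0.03 0 0 0 0 1" --pt "0 -0.01 0 0 0 0 1" --pt "0 0 0 0 0 0 1"

```text
t: 15.28
tool_pos: [551.3, -43.5, 85.1]
tool_rot: [-0.0, -0.067, 0.998, 0.001]
force: [0.6, 10.1, -1.7]
width: 0.329
finger_force: 80.8
```

Call:
play_rows --pt "0 -0.03 0 0 0 0 1" --pt "0 -0.01 0 0 0 0 1" --pt "0 0 0 0 0 0 1"

```text
t: 15.65
tool_pos: [551.3, -43.9, 85.1]
tool_rot: [-0.0, -0.067, 0.998, 0.001]
force: [0.6, 9.4, -1.6]
width: 0.32
finger_force: 80.8
```

Call:
play_rows --pt "0 -0.03 0 0 0 0 1" --pt "0 0 0 0 0 0 1"

```text
t: 15.9
tool_pos: [551.3, -44.0, 85.1]
tool_rot: [-0.0, -0.067, 0.998, 0.001]
force: [0.6, 11.3, -1.4]
width: 0.326
finger_force: 80.8
```

Call:
play_rows --pt "0 -0.03 0 0 0 0 1" --pt "0 0 0 0 0 0 1"

```text
t: 16.15
tool_pos: [551.3, -44.1, 85.1]
tool_rot: [-0.0, -0.067, 0.998, 0.001]
force: [-0.2, 15.0, -0.8]
width: 0.324
finger_force: 80.9
```

```bash
python3 -c "
from h import *
edges((105,120,135))"
```

```text
p [551.28 -44.08  85.11] az 97.72 F [-0.2 15.  -0.8] F tool [-1.8 14.9  0.9]
105 x 81.0 ['--83.8', '+-74.6', '--34.8', '--31.6', '+-16.6', '-22.9', '+95.6', '-133.9']
120 x 72.0 ['+-99.4', '--92.5', '--84.4', '+-74.3', '--35.0', '--31.8', '+-16.7', '-23.1', '+95.5', '-133.9']
135 x 61.0 ['--92.6', '--83.6', '+-74.2', '--35.3', '--34.6', '--31.4', '+-16.2', '-22.6', '-23.3', '+95.5', '-134.1']
```

Call:
play_rows --pt "0 0 0 0 0 0 1" --pt "0 0 0 0 0 0 1" --pt "0 0 0 0 0 0 1" --pt "0 0 0 0 0 0 1" --pt "0 0 0 0 0 0 1" --pt "0 0 0 0 0 0 1"

```text
t: 16.95
tool_pos: [551.3, -44.1, 85.1]
tool_rot: [-0.0, -0.067, 0.998, 0.001]
force: [0.6, 13.3, -0.2]
width: 0.325
finger_force: 80.9
```

Call:
play_rows --pt "0 0.15 0 0 0 0 1" --pt "0 0.15 0 0 0 0 1" --pt "0 0.15 0 0 0 0 1" --pt "0 0 -0.5 0 0 0 1" --pt "0 0 -1.5 0 0 0 1" --pt "0 0 -2 0 0 0 1" --pt "0 2.5 -1 0 0 0 1" --pt "0 3.6 0 0 0 0 1" --pt "0 3.4 0 0 0 0 1" --pt "0 1.8 0 0 0 0 1" --pt "0 0 0 0 0 0 1" --pt "0 0 0 0 0 0 1"

```text
t: 18.45
tool_pos: [536.1, 70.3, 135.4]
tool_rot: [0.0, -0.067, 0.998, -0.0]
force: [-0.2, 0.5, -2.1]
width: 0.324
finger_force: 80.8
```

```bash
python3 -c "
from h import *
edges((105,120,135,150))"
```

```text
p [536.08  70.27 135.44] az 97.73 F [-0.2  0.5 -2.1] F tool [0.2 0.5 2.1]
105 x 83.0 ['--92.1', '--84.2', '+-20.0', '-19.7', '+71.2', '-181.4']
120 x 70.0 ['--91.8', '--83.9', '+-20.1', '-19.0', '+71.7']
135 x 57.0 ['--91.6', '--84.6', '+-20.3', '-19.2', '+71.4']
150 x 44.0 ['--91.6', '--84.5', '+-19.7', '-19.3', '+71.2']
```

Call:
play_rows --pt "0 -0.05 0.8 0 0 0 1" --pt "0 0 1.2 0 0 0 1" --pt "0 0 1.2 0 0 0 1" --pt "0 0 0.9 0 0 0 1" --pt "0 0 0.6 0 0 0 1" --pt "0 0 0.3 0 0 0 1" --pt "0 0 0 0 0 0 1" --pt "0 0 0 0 0 0 1"

```text
t: 19.5
tool_pos: [536.0, 70.5, 85.4]
tool_rot: [0.0, -0.068, 0.998, -0.0]
force: [0.8, 0.1, -1.6]
width: 0.325
finger_force: 80.8
```

Call:
play_rows --pt "0 -0.1 0 0 0 0 1" --pt "0 -0.2 0 0 0 0 1" --pt "0 -0.2 0 0 0 0 1" --pt "0 -0.3 0 0 0 0 1" --pt "0 -0.3 0 0 0 0 1" --pt "0 -0.3 0 0 0 0 1" --pt "0 -0.3 0 0 0 0 1" --pt "0 -0.3 0 0 0 0 1" --pt "0 -0.3 0 0 0 0 1" --pt "0 -0.3 0 0 0 0 1" --pt "0 -0.2 0 0 0 0 1" --pt "0 -0.2 0 0 0 0 1"

```text
t: 21.0
tool_pos: [539.8, 41.2, 85.2]
tool_rot: [0.0, -0.067, 0.998, 0.0]
force: [-0.2, 6.0, -1.5]
width: 0.327
finger_force: 80.8
```

Call:
play_rows --pt "0 -0.3 0 0 0 0 1" --pt "0 -0.3 0 0 0 0 1" --pt "0 -0.3 0 0 0 0 1" --pt "0 -0.3 0 0 0 0 1" --pt "0 -0.3 0 0 0 0 1" --pt "0 -0.3 0 0 0 0 1" --pt "0 -0.1 0 0 0 0 1" --pt "0 0 0 0 0 0 1" --pt "0 0 0 0 0 0 1"

```text
t: 22.12
tool_pos: [542.4, 22.3, 85.2]
tool_rot: [-0.0, -0.067, 0.998, 0.0]
force: [0.1, 5.0, -1.2]
width: 0.325
finger_force: 80.8
```

```bash
python3 -c "
from h import *
edges((105,120,135))"
```

```text
p [542.38  22.29  85.2 ] az 97.73 F [ 0.1  5.  -1.2] F tool [-0.8  5.   1.2]
105 x 82.0 ['--101.2', '--92.1', '+-83.2', '--43.7', '--39.3', '+-16.6', '-22.3', '+107.3']
120 x 72.0 ['--101.9', '--91.9', '+-83.0', '--44.0', '--39.5', '+-16.7', '-22.5', '+107.2']
135 x 62.0 ['--101.2', '--91.1', '+-83.0', '--43.7', '--39.2', '+-16.9', '-22.6', '+107.3']
```

Call:
play_rows --pt "0 -0.1 0 0 0 0 1" --pt "0 -0.15 0 0 0 0 1" --pt "0 -0.15 0 0 0 0 1" --pt "0 -0.1 0 0 0 0 1" --pt "0 -0.1 0 0 0 0 1" --pt "0 -0.1 0 0 0 0 1" --pt "0 -0.05 0 0 0 0 1" --pt "0 -0.03 0 0 0 0 1" --pt "0 0 0 0 0 0 1"

```text
t: 23.3
tool_pos: [543.4, 14.7, 85.2]
tool_rot: [-0.0, -0.067, 0.998, 0.0]
force: [0.2, 5.8, -1.9]
width: 0.325
finger_force: 80.8
```

Call:
play_rows --pt "0 -0.03 0 0 0 0 1" --pt "0 -0.01 0 0 0 0 1" --pt "0 0 0 0 0 0 1"

```text
t: 23.68
tool_pos: [543.5, 14.3, 85.2]
tool_rot: [-0.0, -0.067, 0.998, 0.0]
force: [-0.1, 6.7, -0.8]
width: 0.33
finger_force: 80.8
```

Call:
play_rows --pt "0 -0.03 0 0 0 0 1" --pt "0 -0.01 0 0 0 0 1" --pt "0 0 0 0 0 0 1"

```text
t: 24.05
tool_pos: [543.5, 13.9, 85.2]
tool_rot: [-0.0, -0.067, 0.998, 0.001]
force: [0.3, 6.8, -1.2]
width: 0.326
finger_force: 80.8
```

Call:
play_rows --pt "0 -0.03 0 0 0 0 1" --pt "0 0 0 0 0 0 1"

```text
t: 24.3
tool_pos: [543.5, 13.7, 85.2]
tool_rot: [-0.0, -0.067, 0.998, 0.001]
force: [0.6, 7.3, -1.4]
width: 0.32
finger_force: 80.8
```

Call:
play_rows --pt "0 -0.03 0 0 0 0 1" --pt "0 0 0 0 0 0 1"

```text
t: 24.55
tool_pos: [543.5, 13.6, 85.2]
tool_rot: [-0.0, -0.067, 0.998, 0.001]
force: [0.6, 8.9, -0.6]
width: 0.326
finger_force: 80.9
```

```bash
python3 -c "
from h import *
edges((105,120,135))"
```

```text
p [543.55  13.62  85.21] az 97.73 F [ 0.6  8.9 -0.6] F tool [-1.8  8.7  0.6]
105 x 81.0 ['--92.8', '--83.9', '--83.2', '+-74.6', '--34.8', '--32.2', '--31.6', '+-16.6', '-22.3', '+113.9']
120 x 71.0 ['--92.6', '--84.4', '+-74.4', '--35.0', '--31.8', '+-16.7', '-22.5', '+113.8']
135 x 61.0 ['--92.6', '--83.7', '+-74.3', '--35.3', '--31.4', '+-16.9', '-22.6', '+114.0']
```

Call:
play_rows --pt "0 -0.02 0 0 0 0 1" --pt "0 0 0 0 0 0 1" --pt "0 0 0 0 0 0 1" --pt "0 0 0 0 0 0 1" --pt "0 0 0 0 0 0 1" --pt "0 0 0 0 0 0 1" --pt "0 0 0 0 0 0 1"

```text
t: 25.48
tool_pos: [543.5, 13.6, 85.2]
tool_rot: [-0.0, -0.067, 0.998, 0.001]
force: [0.2, 11.0, -1.2]
width: 0.326
finger_force: 80.9
```

Call:
play_rows --pt "0 0.15 0 0 0 0 1" --pt "0 0.15 0 0 0 0 1" --pt "0 0.1 0 0 0 0 1" --pt "0 0 -0.5 0 0 0 1" --pt "0 0 -1.5 0 0 0 1" --pt "0 0 -2 0 0 0 1" --pt "0 0 -1 0 0 0 1" --pt "0 0 0 0 0 0 1" --pt "0 0 0 0 0 0 1"

```text
t: 26.6
tool_pos: [542.9, 16.6, 134.8]
tool_rot: [-0.0, -0.068, 0.998, 0.0]
force: [-0.0, 0.5, -1.6]
width: 0.324
finger_force: 80.8
```

```bash
python3 - <<'E'
from h import *
im=edges((105,120,135,150))
im,d,W=cloud('scene')
for n in ['scene','side']:
    W=np.load(n+'.npz')['W'].reshape(-1,3); im0=np.load(n+'.npz')['im'].reshape(-1,3).astype(int)
    m=(im0[:,0]>150)&(im0[:,1]<120)&(im0[:,2]<60)&(im0[:,1]>40)&(W[:,2]>15)&(W[:,2]<100)&(np.hypot(W[:,0]-480,W[:,1]-430)<160)
    P=W[m]; print(n,len(P)); 
    if len(P): 
        print(np.unique((P[:,:2]//30*30).astype(int),axis=0,return_counts=True))
E
```

```text
p [542.87  16.59 134.81] az 97.75 F [-0.   0.5 -1.6] F tool [-0.   0.5  1.6]
105 x 83.0 ['--96.3', '--88.4', '+-78.0', '--38.0', '--35.6', '+-19.9', '-19.6', '+116.4']
120 x 70.0 ['--96.0', '--88.9', '+-77.7', '--38.2', '--35.0', '+-20.1', '-19.7', '+116.2']
135 x 57.0 ['--95.9', '--88.8', '+-77.4', '--38.5', '--34.5', '+-19.4', '-19.9', '+116.2']
150 x 44.0 ['--95.9', '--87.8', '+-77.3', '--38.1', '--34.8', '+-19.6', '-20.1', '+116.4']
scene 170
(array([[330, 300],
       [330, 330],
       [360, 300],
       [390, 300],
       [420, 390],
       [420, 420],
       [420, 450],
       [450, 420],
       [450, 450],
       [480, 510],
       [510, 450],
       [510, 480],
       [510, 510]]), array([ 1,  1, 12,  1,  1, 42, 11, 18,  2,  1,  4, 29, 47]))
side 89
(array([[360, 300],
       [390, 270],
       [390, 300],
       [390, 420],
       [390, 450],
       [420, 390],
       [420, 420],
       [450, 420],
       [480, 450],
       [480, 480],
       [510, 450],
       [510, 480]]), array([ 8,  4,  9,  3,  1,  2,  5,  2,  4,  8, 12, 31]))
```

Call:
play_rows --pt "-0.31 2.6 0 0 0 0 1" --pt "-0.31 4.4 0 0 0 0 1" --pt "-0.31 4.8 0 0 0 0 1" --pt "-0.31 4.8 0 0 0 0 1" --pt "-0.31 4.8 0 0 0 0 1" --pt "-0.31 4.8 0 0 0 0 1" --pt "-0.31 4.2 0 0 0 0 1" --pt "-0.31 2.5 0 0 0 0 1" --pt "0 0 0 0 0 -0.1 1" --pt "0 0 0 0 0 -0.1 1" --pt "0 0 1.5 0 0 0 1" --pt "0 0 1.5 0 0 0 1"

```text
t: 28.2
tool_pos: [523.2, 345.4, 103.7]
tool_rot: [-0.0, -0.165, 0.986, -0.0]
force: [-0.3, -0.1, -2.3]
width: 0.325
finger_force: 80.8
```

Call:
play_rows --pt "0 0 2 0 0 0 1" --pt "0 0 2 0 0 0 1" --pt "0 0 1 0 0 0 1" --pt "0 0 0.5 0 0 0 1" --pt "0 0 0.2 0 0 0 1" --pt "0 0 0 0 0 0 1" --pt "0 0 0 0 0 0 1"

```text
t: 29.08
tool_pos: [523.6, 346.1, 48.6]
tool_rot: [0.0, -0.167, 0.986, 0.0]
force: [0.5, 0.2, -2.0]
width: 0.326
finger_force: 80.8
```

Call:
play_rows --pt "0 0 0.2 0 0 0 1" --pt "0 0 0.1 0 0 0 1" --pt "0 0 0.05 0 0 0 1" --pt "0 0 0.05 0 0 0 1" --pt "0 0 0 0 0 0 1" --pt "0 0 0 0 0 0 1"

```text
t: 29.82
tool_pos: [523.5, 346.1, 44.6]
tool_rot: [0.0, -0.167, 0.986, 0.0]
force: [-3.1, -0.0, 5.7]
width: 0.325
finger_force: 81.7
```

Call:
play_rows --pt "0 0 0 0 0 0 0.5" --pt "0 0 0 0 0 0 0.4" --pt "0 0 0 0 0 0 0.2" --pt "0 0 0 0 0 0 0" --pt "0 0 0 0 0 0 0" --pt "0 0 -1 0 0 0 0" --pt "0 0 -3 0 0 0 0" --pt "0 0 -4 0 0 0 0" --pt "0 0 -4 0 0 0 0" --pt "5 0 0 0 0 0 0" --pt "5 0 0 0 0 0 0" --pt "0 0 0 0 0 0 0"

```text
t: 31.32
tool_pos: [425.6, 311.8, 164.9]
tool_rot: [-0.001, -0.167, 0.986, -0.0]
force: [-0.0, 0.1, -0.3]
width: 1.002
finger_force: 0.0
```

```bash
python3 - <<'E'
from h import *
p,Rt,s=tool(); print(p,s['force'])
im,d=robot.snapshot('wrist'); im2,_=robot.snapshot('side')
a=cv2.resize(im[:,120:520,::-1],(400,400)); b=cv2.resize(im2[100:300,230:430,::-1],(400,400))
cv2.imwrite('pics/end.png',np.hstack([a,b]))
E
```

```text
[425.6240819  311.78080608 164.90463883] [-0.02160777  0.14539948 -0.30333419]
```

View pics/end.png

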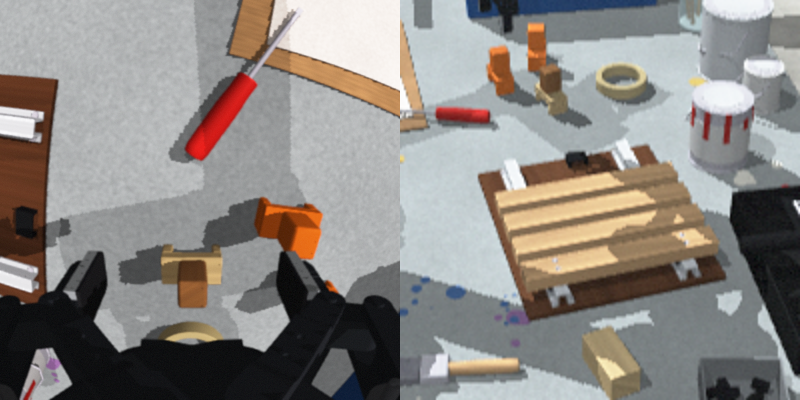

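The left view shows the gauge standing on its legs at (190,270) with the gripper clear. The right view shows four evenly spaced battens, with the bystanders where they were.

```bash
python3 -c "
from h import *
print(robot.finish_job())"
```

```text
the job is handed in; nothing more can be done
None
```

The job is handed in: all three battens are set with gaps measured at about 18 mm (18.2–18.5 mm in the wrist camera), the gauge is standing on its legs on the bench off the board, and the other items look undisturbed; it took about 31 s, and the judge's verdict was not shown.

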